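# Tip the job tray flat and push it home against the frame clamp

### The arm

A 7-joint arm with a two-finger parallel gripper is mounted at the origin on the work surface. World frame = base frame: x ahead of the robot, y to its left, z up, the work surface at z = 0. Lengths are in mm, angles in rad, forces in N, time in s.
With the tool pointing down it reaches from about 425 to 875 mm from the base axis. Payload 8.4 kg.
Tool frame: the origin (TCP) lies at the very end of the fingers, on their centre line; the grasp point (between the pads) lies 19 mm behind it (ctrl.grip_point_offset is the distance from the TCP to the grasp point, in mm); z points along the fingers, y is the line along which they close (so a half turn about z gives the same grasp; the last joint's range is limited). The gripper opens to 87 mm and grips with 3 to 60 N. Pads are 19 mm wide; open, the fingers measure 117 mm over their backs; the gripper's body (75 mm by 190 mm) begins 51 mm behind the grasp point.
Start: joints at [-1.385, 0.333, 0.04, 1.465, -0.013, 1.343, -0.059], TCP at [182.629, 623.787, 222.546] pointing down, gripper open.
Joint ranges: [-2.58, 2.58], [-0.38, 2.09], [-1.3, 1.39], [0.25, 2.4], [-1.5, 4.64], [0.08, 2.09], [-2.65, 2.65]. Speed limits (rad/s): [2.22, 2.22, 2.79, 2.79, 3.14, 3.14, 3.14].

### API

Orientations are given as [roll, pitch, yaw] about the fixed x, y, z axes, in that order (R = Rz(yaw) Ry(pitch) Rx(roll)).
In Python, from rig import ctrl, optics gives the robot as it stands.
- The arm moves only by the shell command python3 -m handwheel 'ROWS'. ROWS is JSON, a list of rows, each a list of 7 numbers: the turn, a rotation vector about the tool's x, y, z in rad, then the shift along the tool's x, y, z in cm, then the finger opening in cm, from 0 to 8.7. In form: [[wx, wy, wz, x, y, z, fingers], ...]. A call has 1 to 5 rows; each row shifts and turns the commanded pose from where the row before left it, along the tool's axes as they then stand; what a row does not reach is not made up. A row lasts 1/8 s, in which the tool goes at most 62.5 mm and 10.7 degrees, less where a joint would pass 70% of its speed; a pose out of reach is approached as far as the arm can. A call is refused whole if a number of a shift passes 6.25 or a number of a turn 0.188, either way. A call with a gripper value outside its range is refused whole. The fingers move at their own pace and stop on an object; the grip force is fixed at half the most. Time passes only in rows, so rows that do not move let the fingers close. It gives the time, the measured TCP pose, the force, the opening and the grip force at its end, in the units of the state.
- ctrl.state(): the state, without advancing time (a new reading comes with each control period).
- optics.grab_frame(name): name is "scene" or "side" or "wrist"; returns the picture (420x560x3 uint8, blue, green, red); there is no depth.
- optics.camera_params(name): a dict with "fovy" (degrees; the focal length in pixels is half the picture's height over the tangent of half this angle, whatever the lens; pixels are square), "cx", "cy" (the principal point, pixels), "world_from_camera" (4x4, takes a point from camera to world coordinates). Camera axes: x right, y down, z forward; pixel columns grow to the right and rows downward; lengths in mm; the calibration is good to about 2 mm. A picture is of the moment at which its call begins: read the wrist's pose just before it. camera_params takes no time and is no camera call; for the wrist camera it gives the pose at the moment of the call.
- ctrl.job_done(): hands the job in; it is judged then, once.
The state is a dict: "t": time; "joints": joint angles; "qd": joint speeds; "tau": joint torques, N m; "ee_pos": TCP position; "eef_rot": TCP orientation; "force": force on the tool from outside, world axes, zero at the start; "moment": the same for the moment, N m; "gripper_width": finger opening in mm; "grip_force": force on a finger pad.
Only numpy, scipy, OpenCV 4.12 (cv2) and the standard library are available. Lean on these libraries where they do the work, as an engineer would, in place of code of your own. Each camera call takes 0.05 s, during which the arm holds its last target. There are 200 camera calls.

### The job

The grey job tray has been left standing on its long side in front of the frame clamp. Push it over towards the clamp with the fingertips so that it lies flat on its base, open side up, then push it along the bench until its whole leading side is flush against the front of the clamp's foot. Only push it, never pinch, lift or carry it, and leave the lens blank, the pliers and the dish where they lie.

Things in the scene. Friction and masses are not known exactly. Their poses are not given: they have to be found in the camera images.
- tray: Loose grey plastic open tray, 150 x 130 x 40 deep outside (mm), walls and base 5 thick, about 0.3 kg, standing on a 150 x 40 side, 130 high. Origin: middle of the side it stands on. As it stands z is up, y along the 150 length, x from the open face (x = -20 mm) to the base's outside (x = +20 mm), which faces the clamp. Lying on its base: x points down, z level towards the clamp, 40 high.
- tray_mid (a point): Centre of the tray's outline, 65 mm along the tray's z from its origin: 65 mm above the bench at the start, 20 mm when it lies flat. Pushed near its top on the open face along its +x, the standing tray topples about its lower edge once the top has gone about 35 mm and falls onto its base.
- tray_left (a point): A corner of the tray: upper end, at +y, of the base's outside as it stands (tray frame 20, 75, 130 mm). With the tray lying flat it is the bench-level corner at one end of the leading side, the side towards the clamp.
- tray_right (a point): The matching corner at -y (tray frame 20, -75, 130 mm), the other end of the leading side.
- clamp: Cast aluminium frame clamp, bolted down: foot 300 long, 90 deep, 22 high (mm), a post and wing-screw jaw with a brown spectacle frame, 185 high, from 35 mm behind the foot's front. Origin: on the bench, middle of the foot's straight front edge. x level, into the clamp, away from the tray; y along the front (foot -150 to 150); z up. Tipped over, the tray lies 40 to 90 mm short of the foot.
- blank: Blue lens blank, a disc 70 mm across and 12 high lying on the bench beside the tray's way. Origin: centre of its underside. To be left alone.
- pliers: Steel pliers with dark grips lying behind the clamp, 145 long, 60 wide and 12 high (mm). Origin: at bench height under the pivot; x towards the jaws. To be left alone.
- dish: Round white dish with lens pads, 96 mm across and 24 high, behind the clamp. Origin: centre of its underside. To be left alone.
There are look-alikes about, which are no part of the job. There is more than one size of the tray; the one meant has the size given above.

How it is judged:
By the outcome, as a careful person would: the job done as asked, in the order asked, and still so for the second after the job is handed in, with the robot touching nothing.
It also fails if it takes over 42 s, if anything falls off the work surface, if the arm or the gripper's body presses on something with over 40 N, if the wrist force passes 120 N, or if a joint passes its speed limit or range.

## Working session

There is one attempt and no reset: what is moved stays moved. The work goes in short steps, Python scripts to look and compute and a shell command to move; the robot and the scene stay as the last step left them, time stands still between calls to the robot, and variables do not carry over. Pictures are saved under pics/ and viewed, at most 10 in all, crops included, and the job is handed in when it is done.

```bash
mkdir -p pics; ls; python3 - <<'E'
from rig import ctrl, optics
import cv2,numpy as np
a=[]
for n in("scene","side","wrist"):
    f=optics.grab_frame(n); cv2.imwrite(f"pics/{n}0.png",f); p=optics.camera_params(n); print(n,p["fovy"],p["cx"],p["cy"],np.round(p["world_from_camera"],3).tolist())
s=ctrl.state();print(s["t"],s["ee_pos"],s["eef_rot"],s["force"])
E
```

```text
pics
scene 53.60238801491291 283.8517956903362 203.4038220514981 [[-0.603, 0.547, -0.581, 1194.52], [0.798, 0.416, -0.436, 480.68], [0.004, -0.726, -0.687, 841.186], [0.0, 0.0, 0.0, 1.0]]
side 46.685398417525136 270.83301311099734 207.3580765922735 [[1.0, 0.01, 0.021, 533.9], [-0.009, -0.648, 0.761, -922.749], [0.022, -0.761, -0.648, 907.192], [0.0, 0.0, 0.0, 1.0]]
wrist 71.98049039369153 274.7011833997342 213.07908409813876 [[0.28, 0.924, 0.259, 111.444], [0.96, -0.269, -0.077, 644.81], [-0.001, 0.27, -0.963, 383.924], [0.0, 0.0, 0.0, 1.0]]
0.15 [182.5481261  623.46529716 221.86251124] [-3.14034444e+00  8.79556719e-05  2.85678926e+00] [0.28702917 0.07930723 0.61314349]
```

View pics/scene0.png

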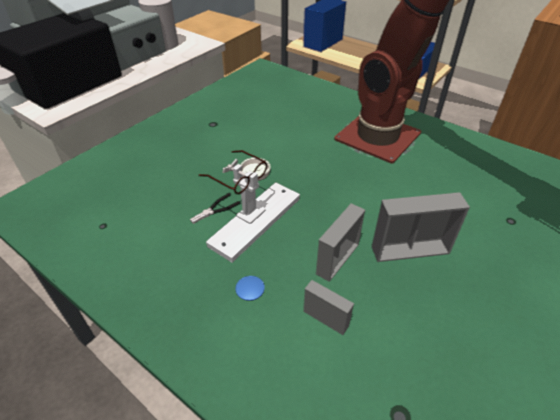

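View pics/side0.png

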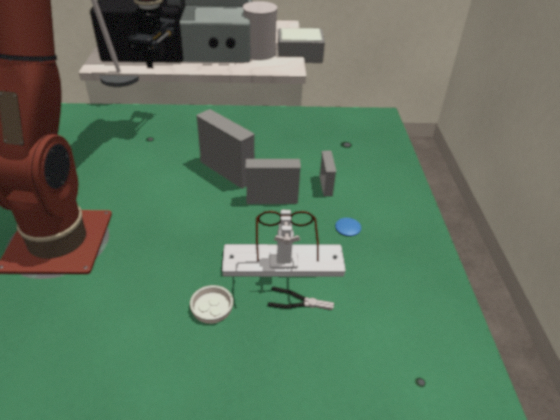

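The scene view shows the job tray near (340,242), its open face to the right (+y). The clamp's white foot runs (208,243)–(299,190) and the blank is at (250,288). In the side view the tray's base side is at (272,182) and the foot at (283,260). A smaller and a larger tray are the look-alikes.

```bash
cat > h.py <<'E'
import numpy as np,cv2
from rig import ctrl,optics
def ray(n,uv,P=None):
    p=P or optics.camera_params(n); f=210/np.tan(np.radians(p["fovy"]/2)); T=np.array(p["world_from_camera"])
    d=T[:3,:3]@np.array([(uv[0]-p["cx"])/f,(uv[1]-p["cy"])/f,1]); return T[:3,3],d/np.linalg.norm(d)
def onz(n,uv,z):
    o,d=ray(n,uv); return np.round(o+d*(z-o[2])/d[2],1)
def tri(n1,a,n2,b):
    (o,d),(p,e)=ray(n1,a),ray(n2,b); s=np.linalg.lstsq(np.c_[d,-e],p-o,rcond=None)[0]
    q,r=o+d*s[0],p+e*s[1]; return np.round((q+r)/2,1),round(float(np.linalg.norm(q-r)),1)
E
python3 - <<'E'
from h import *
for n,box in(("scene",(160,140,320,200)),("side",(180,100,190,230))):
    f=cv2.imread(f"pics/{n}0.png"); h=cv2.cvtColor(f,cv2.COLOR_BGR2HSV)
    m=((h[...,1]<90)).astype(np.uint8); b=(h[...,0]>100)&(h[...,0]<125)&(h[...,1]>120)
    x,y,w,hh=box; k=np.zeros_like(m);k[y:y+hh,x:x+w]=1
    for c in cv2.findContours(m*k,0,2)[0]:
        if cv2.contourArea(c)>250: print(n,cv2.boundingRect(c),cv2.approxPolyDP(c,2.5,True)[:,0].tolist())
    for c in cv2.findContours((b&(k>0)).astype(np.uint8),0,2)[0]:
        if cv2.contourArea(c)>100: print(n,"blue",onz(n,np.mean(c[:,0],axis=0),6))
    cv2.imwrite(f"pics/{n}_c.png",cv2.resize(f[150:350,190:390] if n=="scene" else f[110:310,200:400],None,fx=3,fy=3,interpolation=2)) 
E
```

```text
scene (303, 279, 52, 57) [[311, 279], [304, 287], [303, 311], [342, 335], [349, 326], [354, 303]]
scene (315, 202, 51, 80) [[350, 202], [318, 238], [315, 274], [327, 281], [359, 243], [365, 209]]
scene (371, 191, 100, 72) [[458, 191], [381, 199], [371, 244], [376, 261], [449, 254], [470, 207]]
scene (189, 149, 112, 114) [[242, 149], [231, 152], [243, 150], [241, 152], [252, 156], [240, 163], [235, 158], [222, 167], [223, 173], [233, 172], [233, 187], [209, 174], [198, 174], [225, 183], [226, 186], [221, 184], [240, 193], [241, 200], [213, 210], [230, 194], [227, 193], [189, 219], [193, 224], [241, 203], [241, 209], [205, 241], [208, 248], [230, 262], [297, 202], [300, 195], [274, 182], [256, 197], [258, 181], [268, 175], [271, 166], [268, 160]]
scene blue [775.8  63.6   6. ]
side (268, 287, 67, 24) [[268, 303], [278, 307], [302, 305], [329, 310], [334, 307], [332, 301], [276, 287], [272, 288], [288, 292], [302, 301], [294, 304]]
side (189, 284, 46, 41) [[218, 284], [203, 285], [190, 296], [189, 308], [198, 321], [212, 324], [229, 315], [233, 295]]
side (221, 208, 126, 70) [[223, 245], [223, 276], [336, 277], [343, 276], [346, 270], [341, 244], [320, 243], [316, 218], [305, 210], [292, 213], [290, 209], [282, 208], [278, 212], [266, 210], [259, 214], [271, 210], [279, 216], [276, 224], [263, 223], [259, 217], [262, 224], [278, 226], [273, 238], [275, 243], [258, 242], [259, 223], [255, 233], [257, 215], [254, 243]]
side (319, 150, 18, 47) [[322, 150], [319, 181], [323, 195], [331, 196], [336, 167], [332, 151]]
side (196, 108, 106, 97) [[196, 114], [200, 162], [236, 186], [245, 187], [247, 204], [297, 203], [299, 158], [256, 158], [252, 131], [210, 108]]
side (180, 100, 190, 8) [[180, 100], [180, 105], [369, 107], [369, 100]]
side blue [774.7  51.4   6. ]
```

View pics/scene_c.png

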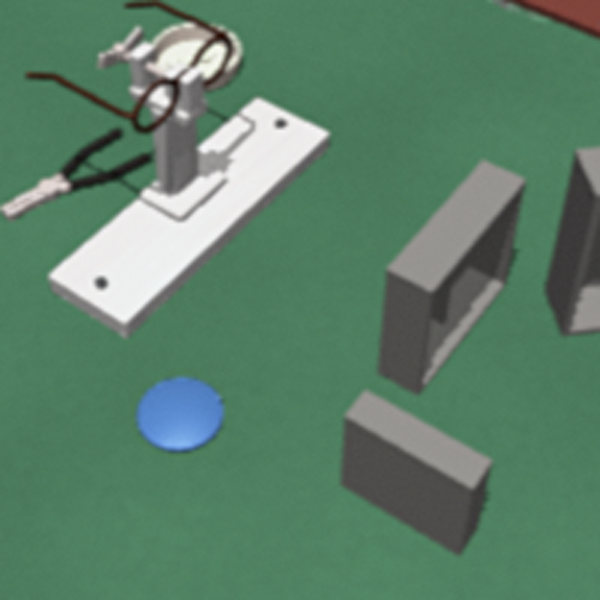

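View pics/side_c.png

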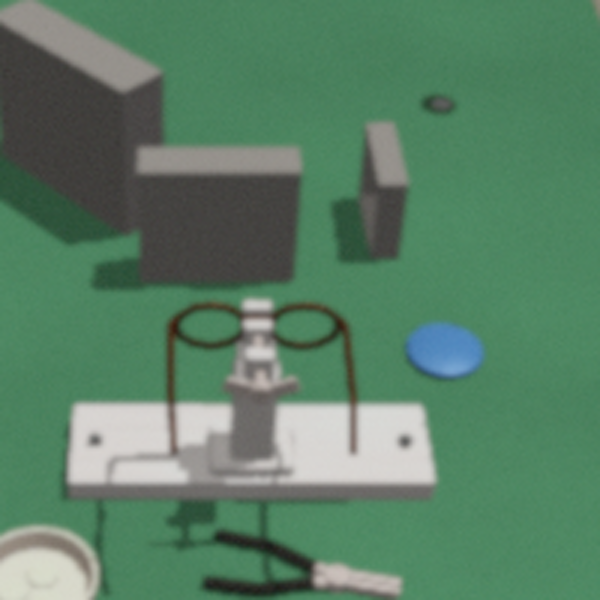

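Crops: the tray's top face has scene corners (319,239), (333,247), (364,210), (352,204), and side corners (246,168), (300,167). The foot's top front edge runs from (232,258) to (299,195) in scene, and from (224,245) to (341,245) in side.

```bash
python3 - <<'E'
from h import *
S=lambda x,y:(190+x/3,150+y/3); D=lambda x,y:(200+x/3,110+y/3)
P=dict(top_cl_hi=((388,268),(300,172)),top_cl_lo=((486,162),(138,174)),top_op_hi=((430,290),(301,148)),top_op_lo=((523,180),(138,148)),bot_cl_hi=((380,374),(292,281)),
foot_hi=((126,322),(424,404)),foot_lo=((329,134),(73,404)),blank=((181,414),(445,351)))
for k,(a,b) in P.items(): print(k,tri("scene",S(*a),"side",D(*b)))
for z in(0,):print("side bottom",onz("side",D(140,283),0),onz("side",D(292,281),0),"scene bottom",onz("scene",S(380,374),0),onz("scene",S(419,393),0))
E
```

```text
top_cl_hi (array([639.6, 164.8, 128. ]), 3.2)
top_cl_lo (array([490.9, 163.6, 125.4]), 5.1)
top_op_hi (array([641.5, 202.4, 129.5]), 5.7)
top_op_lo (array([491.2, 199.8, 127.6]), 1.7)
bot_cl_hi (array([639.6, 166.5,  -3.5]), 3.6)
foot_hi (array([741.3, -25.3,  20.7]), 6.6)
foot_lo (array([440.7, -27.2,  17.4]), 1.6)
blank (array([773.9,  62.5,   1.9]), 5.3)
side bottom [493.5 155.4   0. ] [640.6 160.8   0. ] scene bottom [640.  168.2   0. ] [636.6 204.4  -0. ]
```

Sizes check out: 150 x 38 x 128 for the tray and 300 for the foot. The tray stands at x 491–641, y 164–202, and the foot front is at y≈-26. Next, the bigger tray's clearance and the moves.

```bash
python3 - <<'E'
from h import *
print("big bottom", [onz("scene",p,0) for p in((371,244),(376,261),(449,254))])
S=lambda x,y:(200+x/3,110+y/3)
print("big top tri",tri("scene",(381,199),"side",S(162,72)),tri("scene",(386,217),"side",S(124,93)), onz("side",S(130,233),0))
print("small",onz("scene",(342,335),0),onz("scene",(303,311),0))
from scipy.spatial.transform import Rotation as R
s=ctrl.state(); r=R.from_euler("xyz",s["eef_rot"]); print(s["ee_pos"],r.as_matrix().round(3).tolist())
E
```

```text
big bottom [array([468.1, 227.7,   0. ]), array([511.7, 265.6,   0. ]), array([375.4, 406.7,   0. ])]
big top tri (array([508.6, 237.2, 192.4]), 14.3) (array([482.8, 259.4, 141.8]), 16.8) [481.3 233.2   0. ]
small [742.8 304.1   0. ] [745.3 200.7   0. ]
[182.5481261  623.46529716 221.86251124] [[-0.96, 0.281, -0.0], [0.281, 0.96, -0.001], [-0.0, -0.001, -1.0]]
```

```bash
python3 -m handwheel '[[0,0,0.184,0,0,0,7],[0,0,0.184,0,0,0,7],[0,0,0.184,0,0,0,7],[0,0,0.184,0,0,0,7],[0,0,0.184,0,0,0,7]]'; python3 -m handwheel '[[0,0,0.184,0,0,0,7],[0,0,0.184,0,0,0,7],[0,0,0,-4.3,4.3,0,7],[0,0,0,-4.3,4.3,0,7],[0,0,0,-4.3,4.3,0,7]]'; python3 - <<'E'
from h import *
S=lambda x,y:(200+x/3,110+y/3)
print(tri("scene",(381,199),"side",S(124,93)),tri("scene",(386,217),"side",S(162,72)))
E
```

```text
t: 0.78
ee_pos: [182.6, 623.6, 222.2]
eef_rot: [-3.141, 0.001, 1.931]
force: [-0.1, 0.5, 0.8]
gripper_width: 70.0
grip_force: 0.0
t: 1.4
ee_pos: [312.5, 492.9, 222.3]
eef_rot: [-3.142, 0.0, 1.569]
force: [1.1, 1.1, 0.2]
gripper_width: 70.1
grip_force: 0.0
(array([477.1, 229.4, 169.6]), 3.9) (array([514.9, 266.2, 166.2]), 5.3)
```

```bash
python3 -m handwheel '[[0,0,0,-4.3,4.22,0,7],[0,0,0,-4.3,4.22,0,7],[0,0,0,-4.3,4.22,0,7],[0,0,0,-4.3,4.22,0,7],[0,0,0,-4.3,4.22,0,7]]'; python3 -m handwheel '[[0,0,0,-4.3,4.22,0,7],[0,0,0,0,0,2.5,7],[0,0,0,0,0,2.5,7],[0,0,0,0,0,0,7]]'; python3 - <<'E'
from h import *
f=np.hstack([cv2.resize(optics.grab_frame(n),(400,300)) for n in("scene","side")]); cv2.imwrite("pics/a.png",f)
E
```

```text
t: 2.02
ee_pos: [522.9, 277.6, 222.5]
eef_rot: [-3.142, -0.0, 1.569]
force: [1.0, 0.9, -0.5]
gripper_width: 70.1
grip_force: 0.0
t: 2.52
ee_pos: [562.8, 235.5, 170.6]
eef_rot: [-3.138, 0.002, 1.569]
force: [-0.4, -0.3, -0.2]
gripper_width: 70.6
grip_force: 0.0
```

View pics/a.png

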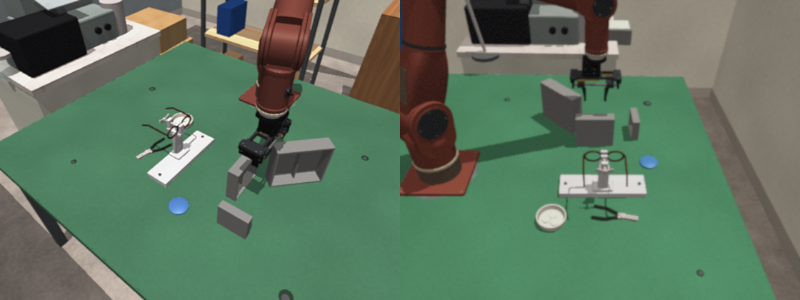

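The picture shows the gripper above and behind the tray's open side, fingers between it and the big tray. Lowering, then up to first contact.

```bash
python3 -m handwheel '[[0,0,0,0,0.3,2.6,7],[0,0,0,0,0,2.6,7],[0,0,0,-1,0,0,7],[0,0,0,-0.8,0,0,7]]';python3 -m handwheel '[[0,0,0,-0.6,0,0,7],[0,0,0,-0.6,0,0,7],[0,0,0,-0.6,0,0,7],[0,0,0,-0.6,0,0,7]]'
```

```text
t: 3.12
ee_pos: [567.9, 217.3, 122.3]
eef_rot: [3.14, -0.001, 1.568]
force: [0.5, -0.0, 0.3]
gripper_width: 69.9
grip_force: 0.0
t: 3.62
ee_pos: [567.0, 193.6, 120.6]
eef_rot: [3.142, 0.0, 1.569]
force: [0.1, -0.8, -0.7]
gripper_width: 69.5
grip_force: 0.0
```

```bash
python3 -m handwheel '[[0,0,0,-0.5,0,0,7],[0,0,0,-0.5,0,0,7],[0,0,0,-0.5,0,0,7],[0,0,0,-0.5,0,0,7],[0,0,0,0,0,0,7]]'; python3 - <<'E'
from h import *
f=np.hstack([optics.grab_frame("scene")[120:320,180:440],optics.grab_frame("side")[100:300,180:440]]); cv2.imwrite("pics/b.png",cv2.resize(f,None,fx=1.5,fy=1.5))
E
```

```text
t: 4.25
ee_pos: [567.0, 173.4, 120.6]
eef_rot: [3.142, 0.0, 1.568]
force: [-0.2, 0.5, 0.9]
gripper_width: 70.0
grip_force: 0.0
```

View pics/b.png

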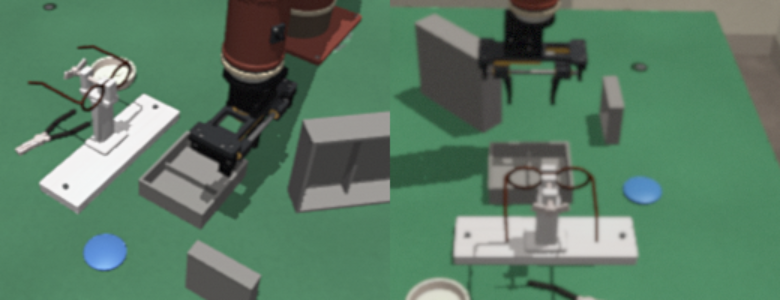

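The tray lies flat, open side up, short of the foot. Backing off and measuring before going down.

```bash
python3 -m handwheel '[[0,0,0,1,1.2,0,7],[0,0,0,1,1.1,0,7],[0,0,0,0,0,0,7]]'; python3 - <<'E'
from h import *
a=optics.grab_frame("scene");b=optics.grab_frame("side")
f=np.hstack([cv2.resize(a[180:290,250:400],None,fx=2.66,fy=2.66,interpolation=2),cv2.resize(b[150:260,220:370],None,fx=2.66,fy=2.66,interpolation=2)]); cv2.imwrite("pics/c.png",f); print(f.shape)
h=cv2.cvtColor(b,cv2.COLOR_BGR2HSV); m=(h[...,1]<90).astype(np.uint8)
for c in cv2.findContours(m[140:225,200:350].copy(),0,2,offset=(200,140))[0]:
    if cv2.contourArea(c)>150: print(cv2.approxPolyDP(c,2,True)[:,0].tolist())
print("small",onz("side",(319,184),0),onz("side",(323,195),0))
E
```

```text
t: 4.72
ee_pos: [590.7, 195.4, 120.2]
eef_rot: [3.142, 0.0, 1.57]
force: [-0.4, 1.1, -0.0]
gripper_width: 69.8
grip_force: 0.0
(293, 798, 3)
[[245, 195], [244, 224], [308, 224], [312, 221], [317, 224], [315, 216], [301, 209], [298, 193]]
[[328, 149], [321, 151], [319, 172], [324, 196], [332, 195], [336, 172], [332, 151]]
[[200, 161], [243, 188], [254, 181], [255, 144], [266, 148], [268, 159], [269, 145], [296, 145], [296, 159], [302, 147], [314, 147], [317, 140], [200, 140]]
small [711.8 255.6  -0. ] [719.2 202.2   0. ]
```

View pics/c.png

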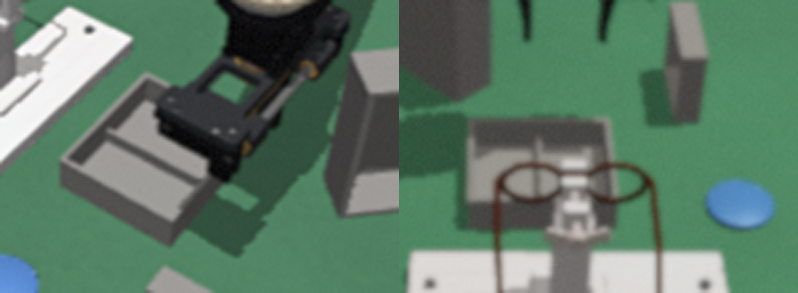

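The tray lies with its trailing rim at (247,194)–(299,194) in side, and its trailing low corner at about (313,272) in scene.

```bash
python3 - <<'E'
from h import *
print("trail",onz("side",(246.7,194.4),40),onz("side",(299.3,194.4),40),onz("scene",(313.2,272.1),0),"lead top",onz("scene",(273.3,240.9),40),onz("side",(220+70/2.66,150+202/2.66),40),onz("side",(220+217/2.66,150+204/2.66),40))
E
python3 -m handwheel '[[0,0,0,-0.2,0,3,7],[0,0,0,0,0,3,7],[0,0,0,0,0,3,7],[0,0,0,0,0,1.5,7],[0,0,0,0,0,0,7]]'
```

```text
trail [494.2 151.6  40. ] [643.6 154.2  40. ] [638.6 156.9   0. ] lead top [644.8  35.3  40. ] [496.9  19.6  40. ] [642.3  18.8  40. ]
t: 5.45
ee_pos: [589.3, 191.5, 14.9]
eef_rot: [-3.14, 0.001, 1.568]
force: [-0.1, -0.1, -0.1]
gripper_width: 69.8
grip_force: 0.0
```

```bash
python3 -m handwheel '[[0,0,0,-0.8,0,0,7],[0,0,0,-0.8,-1,0,7],[0,0,0,-0.3,-1.1,0,7],[0,0,0,-0.6,0,0,7],[0,0,0,-0.6,0,0,7]]';python3 -m handwheel '[[0,0,0,-0.6,0,0,7],[0,0,0,-0.6,0,0,7],[0,0,0,-0.6,0,0,7],[0,0,0,-0.6,0,0,7],[0,0,0,0,0,0,7]]'
```

```text
t: 6.08
ee_pos: [568.9, 161.4, 15.9]
eef_rot: [3.141, -0.001, 1.569]
force: [-0.2, 2.8, 0.5]
gripper_width: 69.9
grip_force: 1.1
t: 6.7
ee_pos: [568.8, 135.7, 15.4]
eef_rot: [-3.141, 0.001, 1.568]
force: [0.2, -0.3, -0.5]
gripper_width: 70.2
grip_force: 0.0
```

```bash
python3 -m handwheel '[[0,0,0,-0.4,0,0,7],[0,0,0,-0.4,0,0,7],[0,0,0,-0.4,0,0,7],[0,0,0,-0.4,0,0,7]]';python3 -m handwheel '[[0,0,0,-0.2,0,0,7],[0,0,0,-0.2,0,0,7]]'; python3 -m handwheel '[[0,0,0,-0.2,0,0,7],[0,0,0,-0.2,0,0,7]]'
```

```text
t: 7.2
ee_pos: [568.6, 120.5, 15.4]
eef_rot: [-3.141, 0.0, 1.569]
force: [-0.3, 1.3, -1.7]
gripper_width: 69.9
grip_force: 0.7
t: 7.45
ee_pos: [568.7, 116.9, 15.5]
eef_rot: [-3.141, 0.0, 1.569]
force: [-0.7, 1.8, -1.5]
gripper_width: 70.5
grip_force: 0.7
t: 7.7
ee_pos: [568.7, 113.8, 15.6]
eef_rot: [-3.141, -0.001, 1.569]
force: [-2.1, 7.7, -1.0]
gripper_width: 69.7
grip_force: 3.4
```

```bash
python3 -m handwheel '[[0,0,0,-0.15,0,0,7],[0,0,0,0,0,0,7]]'; python3 -m handwheel '[[0,0,0,-0.15,0,0,7],[0,0,0,0,0,0,7]]'
```

```text
t: 7.95
ee_pos: [568.4, 113.7, 15.6]
eef_rot: [-3.141, -0.002, 1.571]
force: [-2.3, 7.2, -0.3]
gripper_width: 70.1
grip_force: 3.6
t: 8.2
ee_pos: [568.2, 113.5, 15.6]
eef_rot: [-3.141, -0.003, 1.572]
force: [-2.6, 11.3, -0.0]
gripper_width: 69.6
grip_force: 5.4
```

```bash
python3 -m handwheel '[[0,0,0,-0.3,0,0,7],[0,0,0,0,0,0,7]]'; python3 -c "
from h import *
s=ctrl.state();print(s['moment'])
a=optics.grab_frame('scene');b=optics.grab_frame('side')
f=np.hstack([cv2.resize(x,None,fx=3.9,fy=3.9,interpolation=2) for x in(a[175:275,220:320],b[190:290,235:335])]);cv2.imwrite('pics/d.png',f)"
```

```text
t: 8.45
ee_pos: [567.8, 113.3, 15.7]
eef_rot: [-3.14, -0.006, 1.574]
force: [-4.5, 17.2, 0.9]
gripper_width: 70.1
grip_force: 9.0
[3.79003028 0.88033091 0.50717162]
```

View pics/d.png

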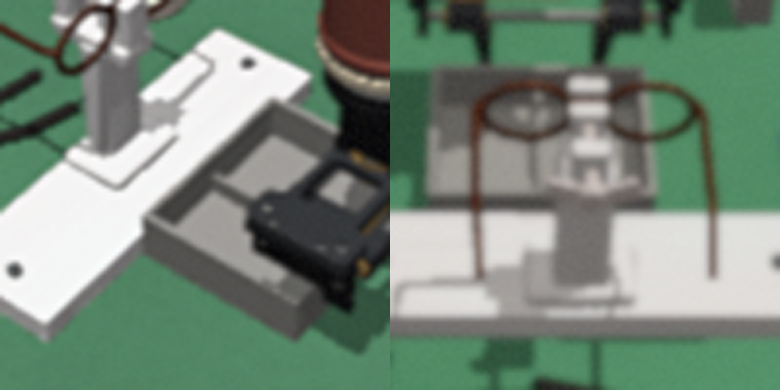

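The tray is up against the foot. The left end (low x) in the side view needs a closer check for a wedge-shaped gap.

```bash
python3 - <<'E'
from h import *
b=np.mean([optics.grab_frame("side").astype(float) for _ in range(6)],0); a=np.mean([optics.grab_frame("scene").astype(float) for _ in range(6)],0)
cv2.imwrite("pics/e_side.png",b);cv2.imwrite("pics/e_scene.png",a)
g=b.mean(2)
for c in(228,234,240,247,250,253,266,268,296,298,302,310,320,332): print(c,g[234:250,c].astype(int),b[234:250,c,1].astype(int)[4:9]-b[234:250,c,2].astype(int)[4:9])
f=np.hstack([cv2.resize(x.astype(np.uint8),None,fx=8,fy=8,interpolation=2) for x in(a[195:255,255:305],b[215:275,238:288])]);cv2.imwrite("pics/e.png",f)
E
```

```text
228 [ 66  81  97 104 105 106 105 105 107 126 170 206 218 220 220 220] [58 59 61 60 56]
234 [ 67  82  98 105 105 105 106 106 108 127 171 205 217 219 220 220] [58 60 59 59 56]
240 [ 73  81  86  86  87  87  85  81  81 109 165 204 216 219 220 220] [50 49 49 49 41]
247 [144 144 144 144 139 124  94  75  74 104 162 203 216 219 220 220] [-3 -2 -2 -2 -1]
250 [153 153 153 152 145 126  95  75  75 104 162 203 216 219 220 221] [-2 -3 -2 -1 -1]
253 [152 151 152 151 144 124  95  74  75 105 162 202 215 218 219 220] [-4 -3 -3 -3 -2]
266 [153 153 153 152 145 125  95  75  74 103 160 202 216 219 220 221] [-3 -3 -2 -2 -2]
268 [152 152 153 152 145 125  95  73  74  96 147 192 213 219 221 221] [-3 -3 -3 -2 -2]
296 [112 139 154 139 114 102  95  85  78  97 148 194 214 221 221 222] [-8 -8 -7 -4 -3]
298 [102 121 134 124 112 106  95  80  74  97 148 194 215 221 222 221] [-7 -7 -6 -4 -2]
302 [133 135 137 140 140 129 104  85  84 103 150 194 215 221 222 221] [ 5  6 11 17 18]
310 [107 108 107 108 107 106 106 106 109 122 161 198 217 222 223 222] [59 59 58 59 57]
320 [107 106 106 105 105 105 105 104 104 117 155 193 211 215 216 216] [56 55 55 55 53]
332 [107 107 107 108 108 107 107 107 109 122 160 198 217 222 222 222] [59 59 60 60 57][ WARN:0@6.277] global loadsave.cpp:1063 imwrite_ Unsupported depth image for selected encoder is fallbacked to CV_8U.
```

View pics/e.png

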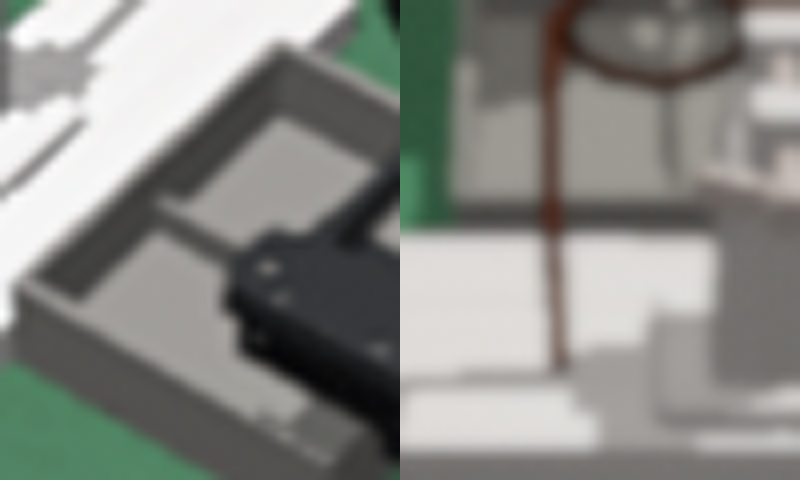

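The rim line and the foot line run parallel, both in the same rows at columns 247 and 302, so the leading side is flush. Backing off and rising.

```bash
python3 -m handwheel '[[0,0,0,0.4,0,0,7],[0,0,0,0.8,0,0,7],[0,0,0,1.5,0,0,7],[0,0,0,1.5,0,0,7],[0,0,0,0,0,-2,7]]';python3 -m handwheel '[[0,0,0,0,0,-4,7],[0,0,0,0,0,-5,7],[0,0,0,0,0,-5,7],[0,0,0,0,0,-4,7],[0,0,0,0,0,0,7]]'; python3 - <<'E'
from h import *
a=optics.grab_frame("scene");b=optics.grab_frame("side");g=b.mean(2)
for c in(250,302):print(g[234:248,c].astype(int))
f=np.hstack([cv2.resize(x,None,fx=2.4,fy=2.4,interpolation=2) for x in(a[150:310,200:360],b[170:330,200:360])]);cv2.imwrite("pics/g.png",f)
E
```

```text
t: 9.78
ee_pos: [567.6, 150.6, 35.0]
eef_rot: [-3.139, 0.001, 1.571]
force: [0.0, 1.2, 0.8]
gripper_width: 70.0
grip_force: 0.0
t: 10.4
ee_pos: [570.9, 148.5, 220.4]
eef_rot: [3.135, -0.003, 1.568]
force: [-0.6, -0.6, -0.4]
gripper_width: 69.9
grip_force: 0.0
[147 148 148 147 141 123  92  73  71 102 159 199 212 215]
[131 132 135 136 138 126 101  83  79 100 147 189 211 218]
```

View pics/g.png

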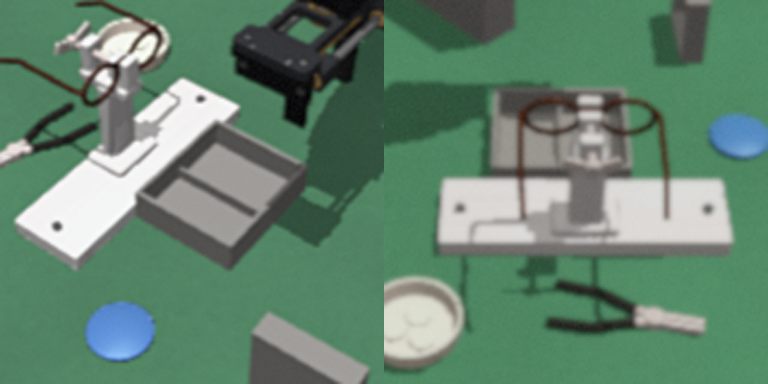

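The tray lies flat and flush against the foot's front, everything else is where it was, and the robot is clear.

```bash
python3 -c "
from rig import ctrl
print(ctrl.job_done())"
```

```text
the job is handed in; nothing more can be done
None
```

The tray was tipped onto its base, open side up, and pushed until its leading side sat flush against the front of the clamp's foot; the blank, pliers and dish were left alone, and the job was handed in about 11 s into the 42 s.

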